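Pull the stuck hob knob with the forked puller

TASK

The left-hand knob of the two-burner hob has gummed up on its stem and has to come off for washing. Pick up the forked puller, slide its prongs flat under the knob's skirt until you feel the hub come home against the fork's throat, and pull the knob straight up off its stem - gently, without bearing hard on hob or knob, tipping the knob or touching it with the gripper. Carry it on the fork to the pie tin, set it down softly inside the right way up, and stand the puller back upright on its fork on its board or on the bare counter, leaving everything else where it is.

Things in the scene. Friction and masses are not known exactly. Their poses are not given: they have to be found in the camera images.
- hob: Two-burner table-top gas hob, fixed, flat steel top plate 490 x 300 mm, knobs near its front edge, burners behind. Origin below the middle between the knobs, 60 mm below the plate's top (screw feet: 0 to 5 mm above the counter). x from knobs to burners, y left. Knob stems at y +70 and -70 mm, 13 mm high above the plate, 8 thick; front edge x -55, left edge y +150; pan support from x +42, 45 high.
- knob: Left-hand black knob, about 60 g, 34 mm high: round hub of 16 mm diameter, above it a skirt of 47 mm, 5 mm thick, then a 36 mm body. Origin at the centre of the hub's lower end, z up; skirt's underside at z 10 mm. On the hob the hub dips 4 mm into a 24 mm hole: 6 mm are free from plate to skirt. A clip on the stem holds it until a pull of 9 to 14 N pops it 1 to 3 mm up; clear of the stem at 17.
- puller: Forked puller, 0.2 to 0.3 kg, on its fork on a board 8 to 18 mm thick. Origin: fork's underside where the knob's axis comes when the hub is home; x along prongs to tips, z up. Flat fork 4.5 thick, 52 wide, x -36 to +24; plain slot 18 wide, open at the tips, throat x -8. Back plate x -36 to -30 up to an arm at z 72 to 78; on it a wooden grip over the seat, y -28 to +28, 14 thick in x, z 78 to 114.
- tin: Aluminium pie tin, 234 mm across its rim, 32 mm high, sloping side, flat floor of 190 mm diameter and 3 mm thick. Loose, 0.14 kg. Origin at the centre of its underside.
- bowl: Round ceramic bowl, 150 mm across, 62 mm high. To be left alone. Origin at the centre of its underside.
- jar: Amber glass jar, 72 mm across, 120 mm high. To be left alone. Origin at the centre of its underside.
- mug: Mug, 84 mm across, 90 mm high. To be left alone. Origin at the centre of its underside.
- salt: Clay salt cup, 60 mm across, 42 mm high. To be left alone. Origin at the centre of its underside.
Things that resemble listed ones, but are neither listed nor needed, are in the scene too. Of the things that look like the puller, the middle-sized one is meant.

How it is judged:
On the way, in this order (a step that is already met when the one before it is completed fails the run):
1. the fork is home under the knob's skirt: throat against the hub (touching with over 1 N, seat within 4 mm of the knob's axis), the knob still down on its stem (horizontal distance between puller and knob below 0.004 m and z of puller in the frame of knob between 0.002 and 0.008 m and z of knob in the frame of hob below 0.0595 m and contact force between puller and knob above 1 N), for 0.05 s.
2. the knob has been lifted off its stem on the fork (z of knob in the frame of hob above 0.076 m and horizontal distance between puller and knob below 0.012 m and z of puller in the frame of knob between 0.002 and 0.008 m), for 0.1 s.
At the end, for the whole second after the job is handed in: The knob stands on its hub on the tin's floor (within 82 mm of its centre, tilt under 0.12 rad), the tin flat on the counter; the puller stands on its fork on its board or the counter (underside under 24 mm high, tilt under 0.1 rad, seat over 120 mm from the tin's centre); all at rest (horizontal distance between knob and tin below 0.082 m and z of knob in the frame of tin between 0 and 0.007 m and angle between knob's own z axis and vertical below 0.12 rad and linear speed of each of knob, puller below 0.02 m/s and angle between tin's own z axis and vertical below 0.06 rad and height (world z) of tin between -0.006 and 0.006 m and angle between puller's own z axis and vertical below 0.1 rad and height (world z) of puller between -0.006 and 0.024 m and horizontal distance between puller and tin above 0.12 m); the robot touches nothing.
It fails at once if the puller bears on the hob with more than 28 N or on the knob with more than 20 N (contact force between puller and hob above 28 N or contact force between puller and knob above 20 N).
It fails at once if the gripper touches the knob (contact force between any of the fingers, the arm and knob above 0.5 N).
It fails at once if the knob is tipped or levered over by more than 0.35 rad (angle between knob's own z axis and vertical above 0.35 rad).
It fails at once if the knob is dropped or pressed into the tin (more than 8 N) (contact force between knob and tin above 8 N).
It fails at once if the bowl, jar, mug or salt cup is moved by more than 20 mm, or the tin by more than 40 mm (distance of any of bowl, jar, mug, salt from where it was at the start of the episode above 0.02 m or distance of tin from where it was at the start of the episode above 0.04 m).
It also fails if it takes over 72 s, if anything falls off the work surface, if the arm or the gripper's body presses on something with over 40 N, if the wrist force passes 120 N, or if a joint passes its speed limit or range.

ROBOT

A 6-joint arm with a two-finger parallel gripper is mounted at the origin on the work surface. World frame = base frame: x ahead of the robot, y to its left, z up, the work surface at z = 0. Lengths are in m, angles in rad, forces in N, time in s.
With the tool pointing down it reaches from about 0.25 to 0.775 m from the base axis. Payload 8.9 kg.
Tool frame: the origin (TCP) lies between the finger pads; the fingertips stand 22 mm ahead of it and the grasp point (between the pads) lies 3 mm ahead of it; z points along the fingers, y is the direction in which the jaws open and shut (so a half turn about z gives the same grasp; the last joint's range is limited). The gripper opens to 85 mm and grips with 20 to 120 N. Pads are 22 mm wide; open, the fingers measure 114 mm over their backs; the gripper's body (76 mm by 85 mm) begins 54 mm behind the grasp point. The pads swing forward as they close: fully open they stand 13 mm farther back than shut.
Start: joints at [-1.455, 0.291, -0.153, 1.127, 0, 1.431], TCP at [0.132, -0.508, 0.253] pointing down, gripper open.
Joint ranges: [-2.52, 2.52], [-0.91, 1.74], [-1.3, 1.37], [-1.96, 2.02], [-1.52, 1.47], [-3.14, 3.14]. Speed limits (rad/s): [2.22, 2.22, 2.79, 3.14, 3.14, 3.14].

INTERFACE

Orientations are given as [roll, pitch, yaw] about the fixed x, y, z axes, in that order (R = Rz(yaw) Ry(pitch) Rx(roll)).
In Python, from bench import manip, eyes, models gives the robot as it stands.
- The arm moves only by the shell command python3 -m inch 'ROWS' [OPENING]. ROWS is JSON, a list of rows, each a list of 6 numbers: the shift along the tool's x, y, z in m, then the turn, a rotation vector about the tool's x, y, z in degrees. In form: [[x, y, z, ax, ay, az], ...]. A call has 1 to 20 rows; each row shifts and turns the commanded pose from where the row before left it, along the tool's axes as they then stand; what a row does not reach is not made up. A row lasts 1/12 s, in which the tool goes at most 41.7 mm and 7.16 degrees, less where a joint would pass 70% of its speed; a pose out of reach is approached as far as the arm can. A call with a gripper value outside its range is refused whole. OPENING is the closure, from 0 (fully open) to 1 (shut), set as the call begins (- or left out, the last holds). The fingers move at their own pace and stop on an object; the grip force is fixed at half the most. Time passes only in rows, so rows that do not move let the fingers close. It gives the time, the measured TCP pose, the force and the opening at its end, in the units of the state.
- manip.read_state(): the state, without advancing time (a new reading comes with each control period).
- eyes.read_camera(name): name is "scene" or "top"; returns a dict with "img" (480x640x3 uint8, red, green, blue), "fx", "fy", "cx", "cy" (pixels), "eye" and "attitude" of the camera in the world. Camera axes: x right, y up, looking along -z (the intrinsics and any distortion apply to the point x, -y, -z); pixel columns grow to the right and rows downward; lengths in m; the calibration is good to about 2 mm. A picture is of the moment at which its call begins. There is no depth.
- manip.sign_off(): hands the job in, once; it reports no verdict.
Trained networks look in the newest picture that a camera, given by its name, has taken for a name from the list of things; names that differ only in an ending like _2 or _b are one class to them, and where a whole thing is asked for, a point or a joint stands for the part that bears it (a point fixed in the world has none). Each returns a list of dicts, best first, with "conf" (0 to 1); they miss things now and then, are a little off and sometimes report something else, mostly with a low value. They report only what shows in the picture. A call takes as long as a camera call. They do not tell look-alikes from the thing itself.
- models.look_for(camera, name): "rect" ([left, top, width, height] in pixels, round what is visible of it).
- models.trace(camera, name): "pixels" (480x640 bool, what is visible of it) and "rect" ([left, top, width, height] in pixels, round what is visible of it).
The state is a dict: "clock": time; "joints": joint angles; "qvel": joint speeds; "joint_torque": joint torques, N m; "tcp_pos": TCP position; "tool_rot": TCP orientation; "force": force on the tool from outside, world axes, zero at the start; "moment": the same for the moment, N m; "width": finger opening in m.
Only numpy, scipy, OpenCV 4.12 (cv2) and the standard library are available. Lean on these libraries where they do the work, as an engineer would, in place of code of your own. Each camera call takes 0.05 s, during which the arm holds its last target. There are 200 camera calls.

## Working session

There is one attempt and no reset: what is moved stays moved. The work goes in short steps, Python scripts to look and compute and a shell command to move; the robot and the scene stay as the last step left them, time stands still between calls to the robot, and variables do not carry over. Pictures are saved under pics/ and viewed, about 8 in all and at most 12, crops included, and the job is handed in when it is done.

```bash
ls; mkdir -p pics; cat > h.py <<'E'
import numpy as np, cv2
from bench import manip, eyes, models
from scipy.spatial.transform import Rotation as R
def att(c):
    a=np.array(c["attitude"],float)
    if a.shape==(3,3): return a
    return R.from_euler('xyz',a).as_matrix() if a.size==3 else R.from_quat(a).as_matrix()
def back(c,u,v,z):
    d=att(c)@np.array([(u-c["cx"])/c["fx"],-(v-c["cy"])/c["fy"],-1]); e=np.array(c["eye"])
    return e+d*(z-e[2])/d[2]
def proj(c,p):
    q=att(c).T@(np.array(p)-np.array(c["eye"])); return c["cx"]-c["fx"]*q[0]/q[2], c["cy"]+c["fy"]*q[1]/q[2]
def save(c,n,crop=None,s=1):
    im=c["img"][:,:,::-1]
    if crop: l,t,w,h=crop; im=im[t:t+h,l:l+w]
    cv2.imwrite(f"pics/{n}.png",cv2.resize(im,None,fx=s,fy=s,interpolation=cv2.INTER_CUBIC))
E
python3 - <<'E'
from h import *
for n in("scene","top"):
    c=eyes.read_camera(n); save(c,n+"0"); print(n,{k:v for k,v in c.items() if k!="img"})
    for t in("hob","knob","puller","tin","bowl","jar","mug","salt"):
        print(t,[(np.round(d["rect"]).tolist(),round(d["conf"],2)) for d in models.look_for(n,t)])
print(manip.read_state())
E
```

```text
pics
scene {'fx': 543.8858148937217, 'fy': 543.8858148937217, 'cx': 327.23345180729734, 'cy': 242.54533345602326, 'eye': array([1.46987306, 0.30585347, 0.81957215]), 'attitude': array([0.91283886, 0.01222176, 1.76258185])}
hob [([0.0, 224.0, 255.0, 217.0], 0.72)]
knob [([204.0, 231.0, 22.0, 18.0], 0.63), ([386.0, 223.0, 102.0, 67.0], 0.21)]
puller [([304.0, 198.0, 33.0, 51.0], 0.93), ([277.0, 247.0, 23.0, 50.0], 0.7), ([225.0, 157.0, 38.0, 66.0], 0.69), ([370.0, 216.0, 22.0, 20.0], 0.21)]
tin [([388.0, 222.0, 103.0, 66.0], 0.78)]
bowl [([331.0, 272.0, 70.0, 56.0], 0.93)]
jar [([482.0, 268.0, 44.0, 62.0], 0.78)]
mug [([168.0, 170.0, 45.0, 48.0], 0.56)]
salt [([366.0, 215.0, 25.0, 23.0], 0.96), ([389.0, 223.0, 101.0, 67.0], 0.39)]
top {'fx': 513.1499838763068, 'fy': 513.1499838763068, 'cx': 321.1034323621459, 'cy': 231.37043841581286, 'eye': array([0.4425468 , 0.07764616, 1.11367407]), 'attitude': array([ 0.06439866,  0.00965016, -1.56152037])}
hob [([388.0, 0.0, 157.0, 237.0], 0.93)]
knob [([427.0, 202.0, 22.0, 17.0], 0.72)]
puller [([317.0, 253.0, 33.0, 38.0], 0.97), ([333.0, 178.0, 
[... 219 characters left out ...]
9)]
salt [([247.0, 290.0, 28.0, 26.0], 0.73)]
{'clock': 0.9, 'joints': array([-1.45532725e+00,  2.90661600e-01, -1.53391546e-01,  1.12670434e+00,
        1.27102988e-05,  1.43148009e+00]), 'qvel': array([ 0.00075692,  0.00136131, -0.0005417 , -0.0007215 ,  0.00235417,
        0.00134367]), 'joint_torque': array([-1.22886217e-04, -5.37020838e+01,  3.31637084e+01,  1.68719602e-03,
       -2.44002003e-04,  5.15222531e-07]), 'tcp_pos': array([ 0.13231941, -0.50805559,  0.25332823]), 'tool_rot': array([ 3.14155243e+00, -7.19373359e-06,  2.54785314e-01]), 'force': array([ 0.15341789,  0.4333313 , -0.62650933]), 'moment': array([ 0.01183075, -0.01686099,  0.01041122]), 'width': 0.08573221231257706}
```

View pics/scene0.png

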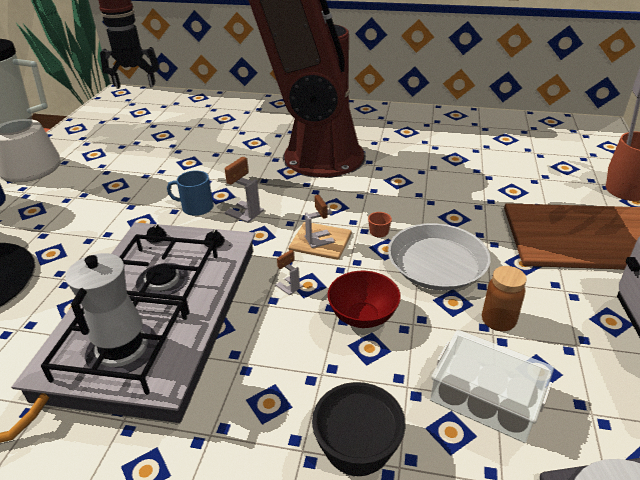

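View pics/top0.png

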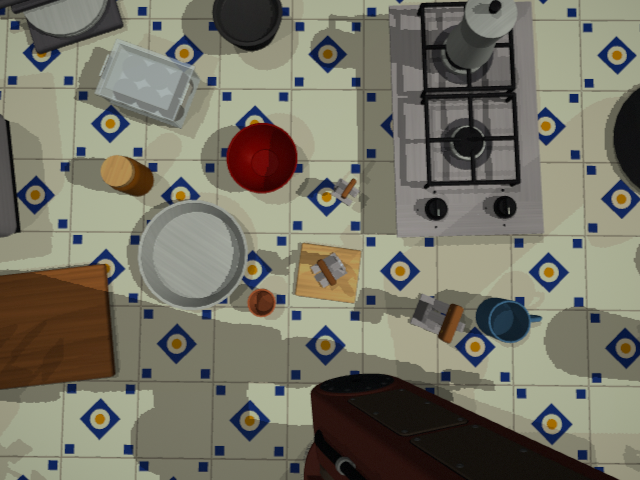

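The middle-sized puller is the one on the board, at top-view pixel (327,270). The smaller one is at (347,190) and the larger at (440,318). The left knob is at (437,209), the right one at (505,207), and the tin at (192,255). I'll zoom in on both next.

```bash
python3 - <<'E'
from h import *
t=eyes.read_camera("top"); s=eyes.read_camera("scene")
f=lambda c,l,tp,w,h,k:cv2.resize(c["img"][tp:tp+h,l:l+w,::-1],(w*k,h*k),interpolation=cv2.INTER_CUBIC)
a=f(t,285,235,80,75,5); b=f(s,280,185,80,75,5); 
c=f(t,395,185,160,60,5)
cv2.imwrite("pics/z1.png",np.vstack([np.hstack([a,b]),c[:225]]) if False else np.vstack([np.hstack([a,b]),cv2.resize(c,(800,225+0))]))
for n in("top","scene"):
  for nm in("puller","knob","tin"):
    for d in models.trace(n,nm)[:4]:
      m=d["pixels"]; v,u=np.nonzero(m); 
      r=cv2.minAreaRect(np.stack([u,v],1).astype(np.float32)); print(n,nm,d["conf"],u.mean().round(1),v.mean().round(1),[np.round(x,1) for x in r])
E
```

```text
top puller 0.96 345.2 190.4 [array([346.4, 188.8]), array([23.4, 25.7]), np.float64(32.0)]
top puller 0.83 438.3 317.2 [array([439.4, 318.5]), array([51.6, 37.3]), np.float64(21.8)]
top puller 0.72 329.3 270.1 [array([329.5, 270.3]), array([28. , 30.6]), np.float64(50.2)]
top knob 0.9 435.7 209.2 [array([436. , 209.5]), array([22., 21.]), np.float64(0.0)]
top tin 0.66 193.0 254.6 [array([192.5, 254. ]), array([108., 109.]), np.float64(90.0)]
scene puller 0.87 243.2 191.0 [array([244. , 189.5]), array([38., 65.]), np.float64(0.0)]
scene puller 0.85 289.0 272.6 [array([286.3, 272.7]), array([43.2, 24.8]), np.float64(79.4)]
scene puller 0.61 317.4 224.5 [array([317.9, 221.4]), array([50.9, 27.7]), np.float64(86.1)]
scene knob 0.52 215.0 237.3 [array([214.5, 237.5]), array([17., 19.]), np.float64(90.0)]
scene tin 0.94 438.7 255.6 [array([438.5, 256. ]), array([ 66., 101.]), np.float64(90.0)]
```

View pics/z1.png

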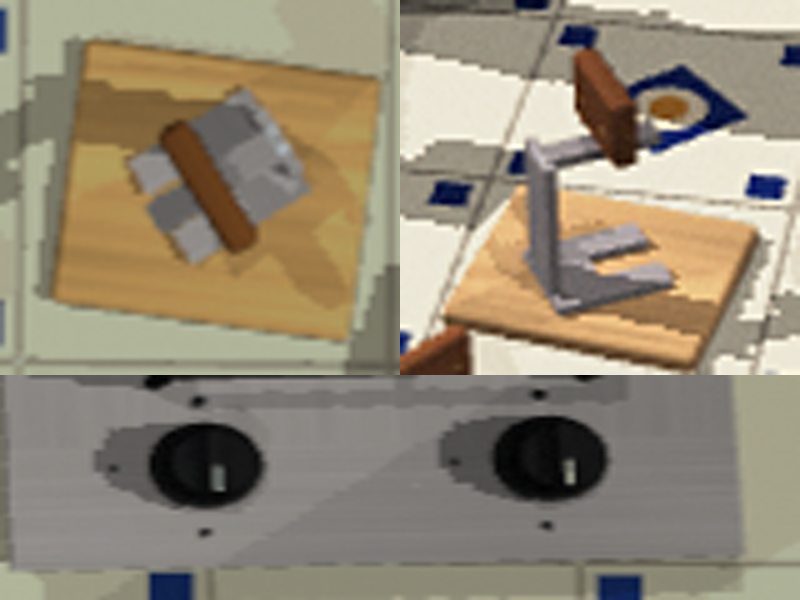

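```bash
cat > fit.py <<'E'
from h import *
from scipy.optimize import minimize
K=8
def sil(c,hulls,roi):
    l,t,w,h=roi; m=np.zeros((h*K,w*K),np.uint8)
    for P in hulls:
        q=np.array([proj(c,p) for p in P]); q=((q-[l,t]+0.5)*K-0.5)
        cv2.fillConvexPoly(m,cv2.convexHull(np.round(q*16).astype(np.int32)),255,shift=4)
    return cv2.resize(m,(w,h),interpolation=cv2.INTER_AREA)/255.
def box(x,y,z,yaw,xs,ys,zs,tilt=0):
    Rz=R.from_euler('z',yaw).as_matrix()
    return [Rz@np.array([a,b,d])+[x,y,z] for a in xs for b in ys for d in zs]
def cyl(x,y,z,r,z0,z1):
    a=np.linspace(0,2*np.pi,40,endpoint=False)
    return [(x+r*np.cos(t),y+r*np.sin(t),z+zz) for t in a for zz in (z0,z1)]
def grip_soft(c,roi):
    l,t,w,h=roi; i=c["img"][t:t+h,l:l+w].astype(float); rg=i[...,0]/(i[...,1]+8)
    return np.clip((rg-1.4)/0.3,0,1)
def knob_soft(c,roi,hi=110,lo=40):
    l,t,w,h=roi; g=c["img"][t:t+h,l:l+w].astype(float).mean(2)
    return np.clip((hi-g)/(hi-lo),0,1)
def fit(f,p0,steps):
    p0=np.array(p0,float); S=np.vstack([p0]+[p0+np.eye(len(p0))[i]*steps[i] for i in range(len(p0))])
    best=minimize(f,p0,method="Nelder-Mead",options=dict(initial_simplex=S,xatol=1e-5,fatol=1e-3,maxiter=600)); return best.x,best.fun
gh=lambda p:[box(p[0],p[1],p[2],p[3],(-.007,.007),(-.028,.028),(.078,.114))]
kh=lambda x,y,z:[cyl(x,y,z,.0235,.010,.015),cyl(x,y,z,.018,.015,.034)]
E
python3 - <<'E'
from fit import *
t=eyes.read_camera("top"); s=eyes.read_camera("scene")
rt=(300,245,55,50); rs=(300,185,45,40)
mt,ms=grip_soft(t,rt),grip_soft(s,rs); print("mask",mt.sum(),ms.sum())
p0=[*back(t,326.5,271,.12)[:2],.012,np.radians(121)]; print(p0)
for nm,w in(("both",1),("top",0)):
    e=lambda p:((sil(t,gh(p),rt)-mt)**2).sum()+w*((sil(s,gh(p),rs)-ms)**2).sum()+((p[2]-.013)/.005)**2
    p,f=fit(e,p0,[.01,.01,.004,.1]); print(nm,p.round(4),np.degrees(p[3]),f)
rt=(420,190,35,35)
for nm,u,v in(("L",437,209),("R",505,207)):
    rt=(u-17,v-17,34,34); m=knob_soft(t,rt); x0=back(t,u,v,.08)[:2]
    e=lambda p:((sil(t,kh(p[0],p[1],.0585),rt)-m)**2).sum()
    p,f=fit(e,x0,[.005,.005]); print(nm,p.round(4),f,m.sum())
tn=back(t,192.5,254,.032); print("tin rim",tn)
for nm,(u,v) in dict(salt=(261,303),bowl=(263,157),mug=(503,320),board0=(285+80/5,235+40/5),board1=(285+378/5,235+75/5),board2=(285+350/5,235+340/5)).items(): print(nm,back(t,u,v,.03).round(3))
# board edge in scene, hob front-left corners
for u,v in((397,235),(542,234)): print("hobcorner",back(t,u,v,.062).round(3))
E
```

```text
mask 30.888058967247204 64.52215026099331
[np.float64(0.4299588668379599), np.float64(0.07669901534309999), 0.012, np.float64(2.111848394913139)]
both [0.4328 0.0748 0.0146 1.8203] 104.29708890557546 273.33180179848483
top [0.4279 0.0761 0.0086 2.1858] 125.23506269953174 149.44321218091247
L [ 0.558  -0.1441] 20.869983679746404 449.07142857142856
R [ 0.5625 -0.2827] 43.82073417602335 500.68095238095236
tin rim [0.46197559 0.35983591 0.032     ]
salt [0.361 0.214 0.03 ]
bowl [0.671 0.214 0.03 ]
mug [ 0.33  -0.292  0.03 ]
board0 [0.487 0.131 0.03 ]
board1 [0.474 0.005 0.03 ]
board2 [0.363 0.016 0.03 ]
hobcorner [ 0.504 -0.067  0.062]
hobcorner [ 0.509 -0.363  0.062]
```

```bash
python3 - <<'E'
from fit import *
t=eyes.read_camera("top"); s=eyes.read_camera("scene")
print(t["img"][272,318:340].tolist()); print(s["img"][205,308:332].tolist())
E
```

```text
[[148, 123, 84], [137, 117, 83], [122, 111, 93], [89, 86, 83], [72, 58, 49], [81, 50, 26], [93, 56, 25], [98, 59, 28], [99, 59, 26], [102, 61, 26], [104, 62, 27], [101, 61, 28], [92, 64, 43], [100, 91, 84], [118, 116, 112], [121, 118, 115], [124, 120, 118], [123, 120, 117], [123, 121, 118], [123, 119, 117], [123, 120, 117], [122, 119, 118]]
[[237, 232, 215], [236, 231, 214], [236, 231, 215], [236, 232, 216], [236, 231, 216], [239, 235, 219], [230, 221, 201], [75, 39, 15], [94, 57, 31], [81, 45, 27], [77, 44, 23], [76, 46, 24], [88, 52, 31], [122, 72, 42], [129, 78, 47], [127, 73, 44], [118, 71, 44], [107, 62, 37], [98, 64, 42], [126, 108, 88], [160, 150, 129], [154, 138, 115], [138, 104, 60], [130, 81, 28]]
```

```bash
cat >> fit.py <<'E'
def grip_soft(c,roi):
    l,t,w,h=roi; i=c["img"][t:t+h,l:l+w].astype(float); rg=i[...,0]/(i[...,1]+1)
    m=np.clip((rg-1.3)/0.25,0,1)*(i[...,0]<140)
    n,lab,st,_=cv2.connectedComponentsWithStats((m>.3).astype(np.uint8)); k=1+np.argmax(st[1:,4]) if n>1 else 0
    return m*(cv2.dilate((lab==k).astype(np.uint8),np.ones((3,3)))>0)
E
python3 - <<'E'
from fit import *
t=eyes.read_camera("top"); s=eyes.read_camera("scene")
rt=(308,250,38,42); rs=(305,188,29,33)
mt,ms=grip_soft(t,rt),grip_soft(s,rs); print("mask",mt.sum(),ms.sum())
p0=[.43,.0765,.012,np.radians(121)]
for nm,wt,w in(("both",1,1),("top",1,0),("scene",0,1)):
    e=lambda p:wt*((sil(t,gh(p),rt)-mt)**2).sum()+w*((sil(s,gh(p),rs)-ms)**2).sum()+((p[2]-.013)/.005)**2
    p,f=fit(e,p0,[.01,.01,.004,.1]); print(nm,p.round(4),np.degrees(p[3]),f)
# knob via scene too
rs=(198,222,34,34); m=knob_soft(s,rs,80,40)
for r in m[::2]: print(''.join('.:#'[int(v*2.99)] for v in r))
E
```

```text
mask 175.17796988974737 184.82023249280218
both [0.4282 0.0777 0.0112 2.0656] 118.35157520597232 75.30876302638472
top [0.4283 0.077  0.0134 2.1292] 121.9929564127285 24.700060243662005
scene [0.4333 0.0794 0.0136 2.0317] 116.4065600787361 39.52046501283364
..................................
..................................
..................................
..................................
.................##...............
............###.#####.............
.........##############...........
........#################.........
.......###################........
###########################.......
##########################........
......###################.........
.........#############:...........
..........#########...............
.........#####:####...............
........####...####...............
.......#####...:###...............
```

```bash
python3 -m inch '[[0,0,0,0,0,-7],[0,0,0,0,0,-7],[0,0,0,0,0,-7],[0,0,0,0,0,-7],[0,0,0,0,0,-7],[0,0,0,0,0,-7],[0,0,0,0,0,-7],[0,0,0,0,0,-7],[0,0,0,0,0,-7],[0,0,0,0,0,-7],[0,0,0,0,0,-7],[0,0,0,0,0,-7],[0,0,0,0,0,-7],[0,0,0,0,0,-7],[0,0,0,0,0,-7],[0,0,0,0,0,-7],[0,0,0,0,0,-7],[0,0,0,0,0,-7],[0,0,0,0,0,-7],[0,0,0,0,0,-7]]' 0 && python3 -m inch '[[0,0,0,0,0,-7],[0,0,0,0,0,-7],[0,0,0,0,0,-7],[0,0,0,0,0,-7],[0,0,0,0,0,-7],[0,0,0,0,0,-7],[0,0,0,0,0,-7],[0,0,0,0,0,-7],[0,0,0,0,0,0]]'
cat > go.py <<'E'
# shift needed, in tool axes, from the measured pose to a target x,y,z (and yaw of tool y)
import sys; from h import *
a=[float(v) for v in sys.argv[1:]]; s=manip.read_state(); M=R.from_euler('xyz',s["tool_rot"]).as_matrix()
print("shift mm",(1e3*M.T@(np.array(a[:3])-s["tcp_pos"])).round(2),"tooly yaw",np.degrees(np.arctan2(M[1,1],M[0,1])).round(2),"down err",M[:2,2].round(4),"tcp",s["tcp_pos"].round(4),"F",s["force"].round(1),"t",s["clock"],"j",s["joints"].round(2))
E
python3 go.py .4285 .0773 .253
```

```text
clock: 3.27
tcp_pos: [0.1323, -0.508, 0.2533]
tool_rot: [3.142, 0.0, 2.704]
force: [-0.5, 0.2, 0.5]
width: 0.0853
clock: 4.02
tcp_pos: [0.1323, -0.5081, 0.2533]
tool_rot: [-3.142, 0.0, -2.602]
force: [0.4, 0.2, 0.7]
width: 0.0852
shift mm [-5.5487e+02  3.4996e+02  3.0000e-01] tooly yaw 120.92 down err [ 0. -0.] tcp [ 0.1323 -0.5081  0.2533] F [0.4 0.2 0.7] t 4.0167 j [-1.46  0.29 -0.15  1.13  0.   -2.  ]
```

```bash
python3 -m inch '[[-0.0305,0.0194,0,0,0,0],[-0.0305,0.0194,0,0,0,0],[-0.0305,0.0194,0,0,0,0],[-0.0305,0.0194,0,0,0,0],[-0.0305,0.0194,0,0,0,0],[-0.0305,0.0194,0,0,0,0],[-0.0305,0.0194,0,0,0,0],[-0.0305,0.0194,0,0,0,0],[-0.0305,0.0194,0,0,0,0],[-0.0305,0.0194,0,0,0,0],[-0.0305,0.0194,0,0,0,0],[-0.0305,0.0194,0,0,0,0],[-0.0305,0.0194,0,0,0,0],[-0.0305,0.0194,0,0,0,0],[-0.0305,0.0194,0,0,0,0],[-0.0305,0.0194,0,0,0,0],[-0.0305,0.0194,0,0,0,0],[-0.0305,0.0194,0,0,0,0],[-0.0059,0.0007,0,0,0,0],[0,0,0.03,0,0,0]]' && python3 -m inch '[[0,0,0.02,0,0,0],[0,0,0,0,0,0]]'; python3 go.py .4285 .0773 .118
python3 - <<'E'
from h import *
f=lambda c,l,tp,w,h,k:cv2.resize(c["img"][tp:tp+h,l:l+w,::-1],(w*k,h*k),interpolation=cv2.INTER_CUBIC)
t=eyes.read_camera("top"); s=eyes.read_camera("scene")
cv2.imwrite("pics/a.png",np.hstack([f(t,280,220,100,110,4),f(s,270,150,100,110,4)]))
E
```

```text
clock: 5.68
tcp_pos: [0.4359, 0.0776, 0.2267]
tool_rot: [-3.138, 0.007, -2.608]
force: [1.2, -0.5, 0.5]
width: 0.0856
clock: 5.85
tcp_pos: [0.4296, 0.0756, 0.2003]
tool_rot: [3.139, -0.005, -2.611]
force: [-0.7, -0.5, -0.1]
width: 0.0855
shift mm [-0.28  1.78 82.3 ] tooly yaw 120.43 down err [-0.0055 -0.0002] tcp [0.4296 0.0756 0.2003] F [-0.7 -0.5 -0.1] t 5.85 j [ 0.01  0.17 -0.46  0.95 -0.   -0.52]
```

View pics/a.png

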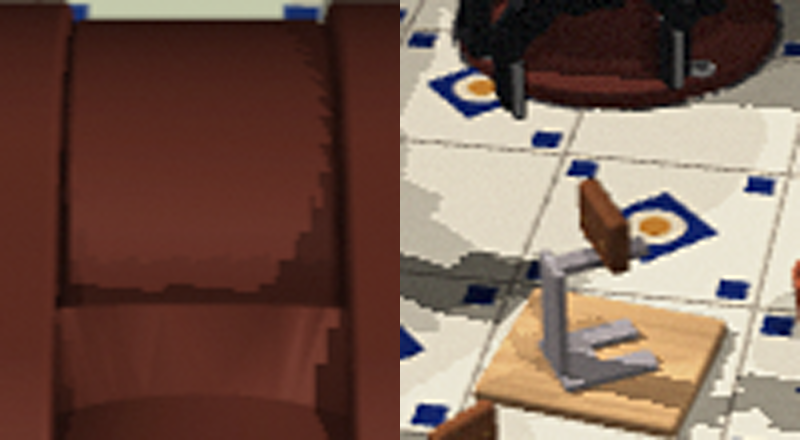

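The top view is blocked by the arm. In the scene crop the open fingers are above and straddling the grip, at about (598,60) against the grip at (605,225). I'll descend.

```bash
python3 -m inch '[[0,0,0,0,0,0],[0,0,0.02,0,0,0],[0,0,0.02,0,0,0],[0,0,0,0,0,0],[0,0,0,0,0,0]]'; python3 go.py .4285 .0773 .118
python3 - <<'E'
from h import *
s=eyes.read_camera("scene"); save(s,"b",(270,150,100,110),5)
E
```

```text
clock: 6.37
tcp_pos: [0.4319, 0.0753, 0.1641]
tool_rot: [3.142, -0.0, -2.609]
force: [-1.0, 0.1, 0.2]
width: 0.085
shift mm [ 1.93  3.42 46.09] tooly yaw 120.54 down err [-0.0001 -0.    ] tcp [0.4319 0.0753 0.1641] F [-1.   0.1  0.2] t 6.3667 j [ 0.01  0.21 -0.52  0.84 -0.   -0.53]
```

View pics/b.png

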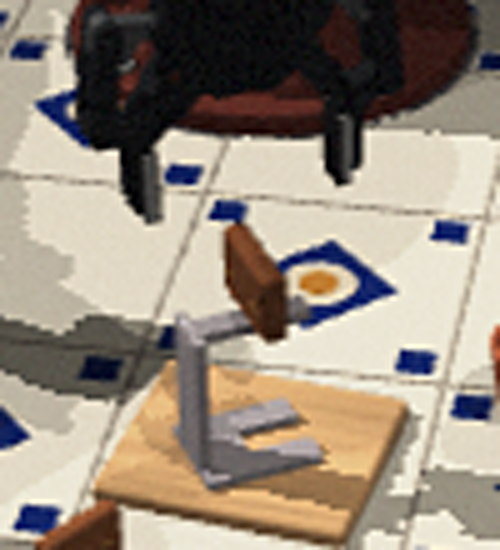

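The fingers straddle the grip, at about (145,200) and (345,165), with the grip at (255,285). I'll go down and close.

```bash
python3 -m inch '[[0.0019,0.0034,0.01,0,0,0],[0,0,0.012,0,0,0],[0,0,0.012,0,0,0],[0,0,0.008,0,0,0],[0,0,0.004,0,0,0],[0,0,0,0,0,0],[0,0,0,0,0,0]]' && python3 go.py .4285 .0773 .118 && python3 -m inch '[[0,0,0,0,0,0],[0,0,0,0,0,0],[0,0,0,0,0,0],[0,0,0,0,0,0],[0,0,0,0,0,0],[0,0,0,0,0,0],[0,0,0,0,0,0],[0,0,0,0,0,0]]' 1; python3 go.py .4285 .0773 .118
```

```text
clock: 7.0
tcp_pos: [0.4289, 0.0775, 0.1179]
tool_rot: [-3.141, 0.001, -2.608]
force: [0.3, -0.2, -0.3]
width: 0.0851
shift mm [ 0.49  0.04 -0.06] tooly yaw 120.59 down err [0.0007 0.    ] tcp [0.4289 0.0775 0.1179] F [ 0.3 -0.2 -0.3] t 7.0 j [ 0.01  0.26 -0.59  0.72  0.   -0.52]
clock: 7.67
tcp_pos: [0.4285, 0.0776, 0.1173]
tool_rot: [3.141, 0.0, -2.607]
force: [0.3, 0.6, -0.1]
width: 0.0131
shift mm [ 0.14 -0.27 -0.68] tooly yaw 120.6 down err [-0.      0.0001] tcp [0.4285 0.0776 0.1173] F [ 0.3  0.6 -0.1] t 7.6667 j [ 0.01  0.26 -0.6   0.72  0.   -0.52]
```

```bash
python3 -m inch '[[0,0,-0.005,0,0,0],[0,0,-0.015,0,0,0],[0,0,-0.025,0,0,0],[0,0,-0.025,0,0,0],[0,0,-0.025,0,0,0],[0,0,-0.025,0,0,0],[0,0,0,0,0,7],[0,0,0,0,0,7],[0,0,0,0,0,7],[0,0,0,0,0,7],[0,0,0,0,0,7],[0,0,0,0,0,7],[0,0,0,0,0,7],[0,0,0,0,0,7],[0,0,0,0,0,7],[0,0,0,0,0,7],[0,0,0,0,0,7],[0,0,0,0,0,7],[0,0,0,0,0,7],[0,0,0,0,0,7]]' && python3 -m inch '[[0,0,0,0,0,7],[0,0,0,0,0,7],[0,0,0,0,0,7],[-0.03,0.01,0,0,0,0],[-0.03,0.01,0,0,0,0],[-0.03,0.01,0,0,0,0],[-0.03,0.01,0,0,0,0],[-0.03,0.01,0,0,0,0],[-0.03,0.01,0,0,0,0],[-0.03,0.01,0,0,0,0],[-0.013,0.01,0,0,0,0],[0,0,0,0,0,0],[0,0,0,0,0,0],[0,0,0,0,0,0]]'; python3 go.py .508 -.1455 .2
python3 - <<'E'
from h import *
f=lambda c,l,tp,w,h,k:cv2.resize(c["img"][tp:tp+h,l:l+w,::-1],(w*k,h*k),interpolation=cv2.INTER_CUBIC)
t=eyes.read_camera("top"); s=eyes.read_camera("scene")
cv2.imwrite("pics/c.png",np.hstack([f(t,380,160,100,120,4),f(s,170,150,100,120,4)]))
E
```

```text
clock: 9.33
tcp_pos: [0.4282, 0.0775, 0.2374]
tool_rot: [-3.141, -0.0, 1.959]
force: [-0.9, -0.5, -1.9]
width: 0.0126
clock: 10.5
tcp_pos: [0.514, -0.1425, 0.2372]
tool_rot: [-3.141, -0.001, 1.599]
force: [-0.1, 0.5, -3.7]
width: 0.0131
shift mm [-2.83 -6.08 37.16] tooly yaw 1.6 down err [-0.0011  0.0007] tcp [ 0.514  -0.1425  0.2372] F [-0.1  0.5 -3.7] t 10.5 j [-0.41  0.32 -0.16  1.1   0.    1.14]
```

View pics/c.png

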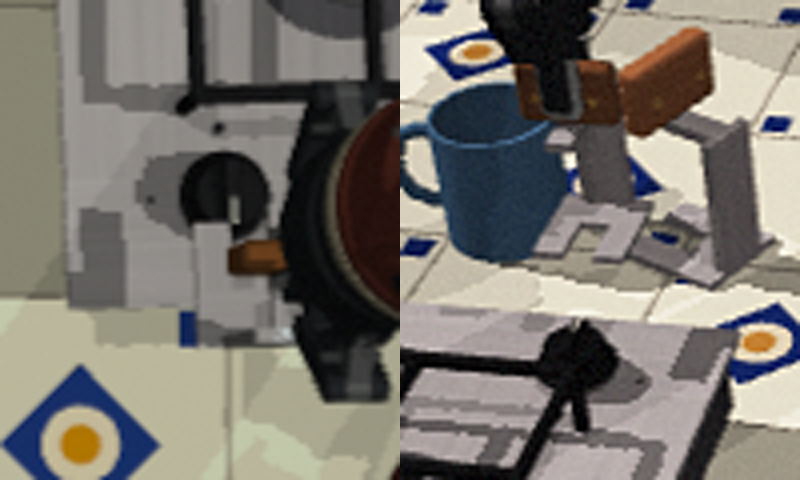

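The puller is held upright, with prong tips pointing at the knob. In the top crop, the fork's left edge is at (195–225,230–345) and the knob at (225,195). I'll lower it behind the knob and measure both at nearly the same height.

```bash
python3 -m inch '[[-0.0028,-0.0061,0.01,0,0,0],[0,0,0.02,0,0,0],[0,0,0.02,0,0,0],[0,0,0.002,0,0,0],[0,0,0,0,0,0],[0,0,0,0,0,0],[0,0,0,0,0,0],[0,0,0,0,0,0]]'; python3 go.py .508 -.1455 .185
python3 - <<'E'
from h import *
f=lambda c,l,tp,w,h,k:cv2.resize(c["img"][tp:tp+h,l:l+w,::-1],(w*k,h*k),interpolation=cv2.INTER_CUBIC)
t=eyes.read_camera("top"); s=eyes.read_camera("scene")
np.savez("d.npz",t=t["img"],s=s["img"])
cv2.imwrite("pics/d.png",np.hstack([f(t,415,185,50,75,8),f(s,175,185,50,75,8)]))
E
```

```text
clock: 11.27
tcp_pos: [0.5093, -0.1462, 0.1865]
tool_rot: [3.14, 0.001, 1.599]
force: [0.4, 0.1, -2.3]
width: 0.0129
shift mm [ 0.78 -1.31  1.46] tooly yaw 1.61 down err [ 0.0017 -0.0007] tcp [ 0.5093 -0.1462  0.1865] F [ 0.4  0.1 -2.3] t 11.2667 j [-0.42  0.35 -0.26  0.97  0.    1.13]
```

View pics/d.png

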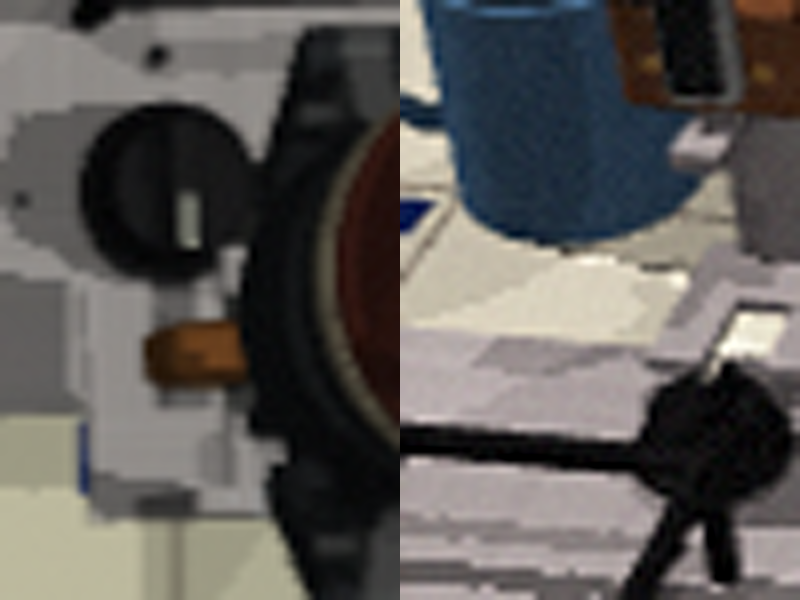

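```bash
python3 - <<'E'
from fit import *
t=eyes.read_camera("top"); s=eyes.read_camera("scene")
old=cv2.imread("pics/top0.png")[:,:,::-1]
g=old.astype(float).mean(2)
print("row209",g[209,418:456].round().astype(int).tolist()); print("col437",g[195:226,437].round().astype(int).tolist())
n=np.load("d.npz")["t"].astype(float).mean(2)
for r in(230,236,240,243): print("fork row",r,n[r,420:434].round().astype(int).tolist())
print("col435 rear", n[240:256,431].round().astype(int).tolist(), "row 229.. grip", np.load("d.npz")["t"][229,428:440].tolist())
co=dict(t); co["img"]=old
for hi,lo in((80,30),(70,25),(90,25)):
  for nm,u,v in(("L",437,209),("R",505,207)):
    rt=(u-14,v-14,28,28); m=knob_soft(co,rt,hi,lo)
    e=lambda p:((sil(t,kh(p[0],p[1],.0585),rt)-m)**2).sum()
    p,f=fit(e,back(t,u,v,.08)[:2],[.005,.005]); print(hi,nm,p.round(4),round(f,2),round(m.sum()))
for x in(.48,.50):
  for z in(.081,.083,.085):
    print("fork left edge pix for seat y=-.1460:",x,z,np.round(proj(t,(x,-.1460+.026,z)),2))
E
```

```text
row209 [69, 91, 91, 91, 91, 91, 72, 11, 10, 5, 8, 15, 22, 22, 22, 20, 15, 11, 15, 53, 74, 55, 21, 21, 22, 24, 23, 21, 20, 58, 109, 135, 136, 136, 136, 136, 135, 134]
col437 [128, 127, 106, 12, 13, 22, 23, 24, 23, 25, 24, 23, 25, 27, 53, 66, 66, 67, 67, 64, 47, 9, 10, 13, 24, 66, 121, 136, 139, 137, 134]
fork row 230 [95, 94, 94, 118, 136, 121, 130, 144, 141, 141, 139, 140, 116, 47]
fork row 236 [95, 95, 94, 94, 100, 105, 118, 142, 141, 141, 141, 140, 141, 141]
fork row 240 [147, 147, 148, 148, 122, 75, 118, 143, 143, 143, 142, 142, 143, 143]
fork row 243 [147, 148, 148, 148, 123, 56, 100, 136, 136, 138, 142, 142, 141, 142]
col435 rear [142, 141, 141, 142, 136, 94, 95, 85, 82, 100, 162, 177, 176, 176, 177, 177] row 229.. grip [[145, 141, 137], [145, 140, 137], [144, 140, 137], [144, 139, 137], [118, 113, 109], [44, 29, 15], [42, 25, 11], [43, 26, 10], [54, 34, 18], [65, 40, 17], [67, 41, 19], [68, 41, 20]]
80 L [ 0.5581 -0.1441] 28.14 386
80 R [ 0.5627 -0.2831] 28.96 409
70 L [ 0.5582 -0.1442] 37.63 376
70 R [ 0.563  -0.2834] 37.72 393
90 L [ 0.5581 -0.1441] 22.71 392
90 R [ 0.5628 -0.2827] 26.88 422
fork left edge pix for seat y=-.1460: 0.48 0.081 [424.61 246.7 ]
fork left edge pix for seat y=-.1460: 0.48 0.083 [424.8  246.66]
fork left edge pix for seat y=-.1460: 0.48 0.085 [425.   246.63]
fork left edge pix for seat y=-.1460: 0.5 0.081 [424.58 236.75]
fork left edge pix for seat y=-.1460: 0.5 0.083 [424.77 236.7 ]
fork left edge pix for seat y=-.1460: 0.5 0.085 [424.96 236.65]
```

```bash
python3 - <<'E'
from fit import *
t=eyes.read_camera("top"); s=eyes.read_camera("scene")
sx=.0512; 
for y in(-.146,-.148): print("grip left end", [np.round(proj(t,(x,y+.028,z)),2) for x in(.5023,.5163) for z in(.161,.197)])
im=np.load("d.npz"); T=im["t"]
for r in(227,228,229,230,231): print(r,T[r,430:437].sum(1).tolist())
# knob skirt lateral edges
for y in(-.1441,-.1435): print("knob",y,proj(t,(.558,y+.0235,.0688))[0].round(2),proj(t,(.558,y-.0235,.0738))[0].round(2))
# scene: model outline of fork+knob for seat y options, drawn for comparison
S=im["s"]; K_=10; l,tp,w,h=190,205,40,45
out=[]
for y in(-.1460,-.1478):
    a=cv2.resize(S[tp:tp+h,l:l+w,::-1],(w*K_,h*K_),interpolation=cv2.INTER_NEAREST)
    c,sn=np.cos(.028),np.sin(.028)
    for zz,col in((.0828,(0,255,0)),(.0873,(0,0,255))):
        P=[(-.036,-.026),(.024,-.026),(.024,-.009),(-.008,-.009),(-.008,.009),(.024,.009),(.024,.026),(-.036,.026)]
        q=np.array([proj(s,(.5093+c*px-sn*py,y+sn*px+c*py,zz)) for px,py in P]); q=(q-[l,tp]+.5)*K_
        cv2.polylines(a,[q.astype(np.int32)],True,col,1)
    q=np.array([proj(s,p) for p in cyl(.558,-.1441,.0585,.0235,.010,.015)]); q=(q-[l,tp]+.5)*K_
    cv2.polylines(a,[cv2.convexHull(q.astype(np.int32))],True,(255,255,0),1); out.append(a)
cv2.imwrite("pics/e.png",np.hstack(out))
E
```

```text
grip left end [array([431.75, 233.18]), array([435.89, 231.96]), array([431.71, 225.66]), array([435.85, 224.14])]
grip left end [array([432.83, 233.19]), array([437.01, 231.97]), array([432.79, 225.67]), array([436.97, 224.15])]
227 [421, 421, 349, 134, 77, 81, 105]
228 [420, 421, 339, 81, 82, 84, 102]
229 [421, 420, 340, 88, 78, 79, 106]
230 [418, 419, 349, 140, 77, 78, 100]
231 [421, 421, 350, 149, 71, 69, 82]
knob -0.1441 423.62 447.27
knob -0.1435 423.33 446.97
```

View pics/e.png

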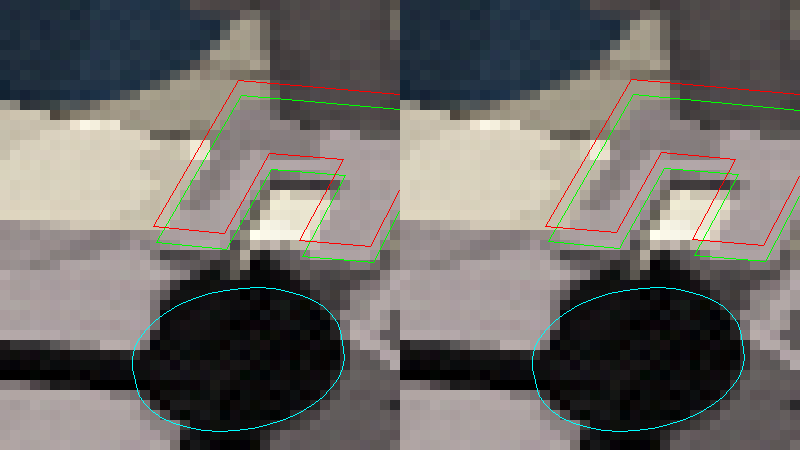

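The two views give about +0.6 mm of lateral shift needed. Top says 1.2 mm and scene says about 0, so I'll feel for the rest. Now I go down to find the plate by touch.

```bash
python3 go.py .5093 -.1456 .173; python3 -m inch '[[0.0006,0,0.004,0,0,0],[0,0,0.005,0,0,0],[0,0,0.004,0,0,0],[0,0,0,0,0,0],[0,0,0,0,0,0],[0,0,0,0,0,0]]'; python3 go.py .5093 -.1456 .173;  python3 -m inch '[[0,0,0.001,0,0,0],[0,0,0.001,0,0,0],[0,0,0,0,0,0]]';python3 go.py .5093 -.1456 .173
```

```text
shift mm [ 0.57  0.56 12.51] tooly yaw 1.59 down err [ 0.0003 -0.0001] tcp [ 0.5088 -0.1462  0.1855] F [-0.   0.2 -2.7] t 11.5667 j [-0.42  0.35 -0.26  0.96 -0.    1.13]
clock: 12.07
tcp_pos: [0.5086, -0.1455, 0.1722]
tool_rot: [-3.141, -0.0, 1.599]
force: [-0.4, -0.5, -1.8]
width: 0.013
shift mm [-0.15  0.75 -0.81] tooly yaw 1.6 down err [-0.0003  0.0002] tcp [ 0.5086 -0.1455  0.1722] F [-0.4 -0.5 -1.8] t 12.0667 j [-0.42  0.36 -0.28  0.93  0.    1.13]
clock: 12.32
tcp_pos: [0.5089, -0.1457, 0.171]
tool_rot: [3.141, 0.001, 1.599]
force: [-2.0, -0.5, 3.7]
width: 0.0127
shift mm [ 0.06  0.38 -2.02] tooly yaw 1.6 down err [ 0.0009 -0.0005] tcp [ 0.5089 -0.1457  0.171 ] F [-2.  -0.5  3.7] t 12.3167 j [-0.42  0.36 -0.28  0.93 -0.    1.13]
```

```bash
python3 -m inch '[[0,0,-0.003,0,0,0],[0,-0.007,0,0,0,0],[0,0,0,0,0,0],[0,0,0,0,0,0]]'; python3 go.py .502 -.1458 .1715; python3 -m inch '[[0,0,0.001,0,0,0],[0,0,0.001,0,0,0],[0,0,0,0,0,0],[0,0,0,0,0,0]]';python3 go.py .502 -.1458 .1715;python3 -m inch '[[0,0,0.0005,0,0,0],[0,0,0,0,0,0],[0,0,0,0,0,0]]';python3 go.py .502 -.1458 .1715
```

```text
clock: 12.65
tcp_pos: [0.5011, -0.1456, 0.1732]
tool_rot: [-3.141, -0.0, 1.598]
force: [0.6, -1.5, -2.2]
width: 0.0135
shift mm [-0.19  0.88  1.75] tooly yaw 1.58 down err [-0.0003  0.0002] tcp [ 0.5011 -0.1456  0.1732] F [ 0.6 -1.5 -2.2] t 12.65 j [-0.42  0.34 -0.3   0.93  0.    1.12]
clock: 12.98
tcp_pos: [0.5017, -0.1457, 0.1711]
tool_rot: [-3.141, -0.0, 1.599]
force: [-0.2, -0.0, -2.3]
width: 0.0131
shift mm [-0.15  0.34 -0.37] tooly yaw 1.6 down err [-0.0002  0.0001] tcp [ 0.5017 -0.1457  0.1711] F [-0.2 -0.  -2.3] t 12.9833 j [-0.42  0.35 -0.3   0.92  0.    1.12]
clock: 13.23
tcp_pos: [0.5017, -0.1458, 0.171]
tool_rot: [3.141, 0.0, 1.599]
force: [-1.0, -0.1, 1.3]
width: 0.0133
shift mm [-0.05  0.25 -0.53] tooly yaw 1.6 down err [ 0.0003 -0.0001] tcp [ 0.5017 -0.1458  0.171 ] F [-1.  -0.1  1.3] t 13.2333 j [-0.42  0.35 -0.3   0.92 -0.    1.12]
```

```bash
python3 -m inch '[[0,0,-0.001,0,0,0],[0,0.003,0,0,0,0],[0,0.003,0,0,0,0],[0,0.003,0,0,0,0],[0,0,0,0,0,0],[0,0,0,0,0,0]]'; python3 go.py .528 -.145 .1718; python3 -m inch '[[0,0.002,0,0,0,0],[0,0.002,0,0,0,0],[0,0.002,0,0,0,0],[0,0.002,0,0,0,0],[0,0,0,0,0,0]]';python3 go.py .528 -.145 .1718;
```

```text
clock: 13.73
tcp_pos: [0.5108, -0.1454, 0.1716]
tool_rot: [-3.141, -0.0, 1.599]
force: [0.5, -0.3, -1.9]
width: 0.0131
shift mm [-0.09 17.2  -0.17] tooly yaw 1.61 down err [-0.0002  0.0001] tcp [ 0.5108 -0.1454  0.1716] F [ 0.5 -0.3 -1.9] t 13.7333 j [-0.42  0.36 -0.28  0.93  0.    1.13]
clock: 14.15
tcp_pos: [0.5191, -0.1453, 0.1718]
tool_rot: [3.141, 0.0, 1.599]
force: [-0.2, 0.0, -1.7]
width: 0.0132
shift mm [0.02 8.93 0.03] tooly yaw 1.6 down err [ 0.0003 -0.0001] tcp [ 0.5191 -0.1453  0.1718] F [-0.2  0.  -1.7] t 14.15 j [-0.41  0.38 -0.25  0.94  0.    1.13]
```

```bash
python3 -m inch '[[0,0.002,0,0,0,0],[0,0.002,0,0,0,0],[0,0.002,0,0,0,0],[0,0.0015,0,0,0,0],[0,0,0,0,0,0]]'; python3 go.py .528 -.145 .1718; python3 -m inch '[[0,0.001,0,0,0,0],[0,0.001,0,0,0,0],[0,0,0,0,0,0]]';python3 go.py .531 -.145 .1718;python3 -m inch '[[0,0.001,0,0,0,0],[0,0.001,0,0,0,0],[0,0,0,0,0,0]]';python3 go.py .531 -.145 .1718
```

```text
clock: 14.57
tcp_pos: [0.5265, -0.145, 0.1718]
tool_rot: [3.141, 0.0, 1.599]
force: [0.2, 1.3, -1.6]
width: 0.0129
shift mm [-0.02  1.53 -0.01] tooly yaw 1.61 down err [ 0.0002 -0.0001] tcp [ 0.5265 -0.145   0.1718] F [ 0.2  1.3 -1.6] t 14.5667 j [-0.4   0.39 -0.23  0.95  0.    1.14]
clock: 14.82
tcp_pos: [0.5283, -0.145, 0.1718]
tool_rot: [3.141, 0.0, 1.599]
force: [-0.0, -0.3, -1.5]
width: 0.013
shift mm [-0.09  2.7   0.01] tooly yaw 1.6 down err [ 0.0001 -0.    ] tcp [ 0.5283 -0.145   0.1718] F [-0.  -0.3 -1.5] t 14.8167 j [-0.4   0.39 -0.23  0.95  0.    1.14]
clock: 15.07
tcp_pos: [0.5304, -0.1449, 0.1719]
tool_rot: [3.141, 0.0, 1.599]
force: [-0.1, -0.1, -1.8]
width: 0.0131
shift mm [-0.07  0.64  0.06] tooly yaw 1.6 down err [ 0.0003 -0.0001] tcp [ 0.5304 -0.1449  0.1719] F [-0.1 -0.1 -1.8] t 15.0667 j [-0.4   0.4  -0.22  0.95  0.    1.14]
```

```bash
python3 -m inch '[[0,0.001,0,0,0,0],[0,0.001,0,0,0,0],[0,0,0,0,0,0]]'|grep -v rot; python3 -m inch '[[0,0.001,0,0,0,0],[0,0.001,0,0,0,0],[0,0,0,0,0,0]]'|grep -v rot
```

```text
clock: 15.32
tcp_pos: [0.5323, -0.1449, 0.1718]
force: [-0.3, -1.1, -1.3]
width: 0.0133
clock: 15.57
tcp_pos: [0.5344, -0.1448, 0.1718]
force: [-0.0, 0.3, -2.1]
width: 0.0126
```

```bash
python3 -m inch '[[0,0.001,0,0,0,0],[0,0.001,0,0,0,0],[0,0,0,0,0,0]]'|grep -v rot
```

```text
clock: 15.82
tcp_pos: [0.5363, -0.1447, 0.1718]
force: [-1.6, -0.6, -1.9]
width: 0.0131
```

```bash
python3 -m inch '[[0,0.001,0,0,0,0],[0,0.001,0,0,0,0],[0,0,0,0,0,0]]'|grep -v rot;  python3 -m inch '[[0,0.001,0,0,0,0],[0,0.001,0,0,0,0],[0,0,0,0,0,0]]'|grep -v rot
```

```text
clock: 16.07
tcp_pos: [0.5384, -0.1447, 0.1718]
force: [-0.1, -0.4, -1.8]
width: 0.0127
clock: 16.32
tcp_pos: [0.5403, -0.1446, 0.1718]
force: [-0.4, -0.6, -2.9]
width: 0.0129
```

```bash
python3 -m inch '[[0,0.0015,0,0,0,0],[0,0.0015,0,0,0,0],[0,0,0,0,0,0]]'|grep -v rot
```

```text
clock: 16.57
tcp_pos: [0.5434, -0.1446, 0.1718]
force: [1.1, -0.3, -1.8]
width: 0.013
```

Inside the slot with no side force. I'll go on toward the throat, expected at about x .558.

```bash
python3 -m inch '[[0,0.0015,0,0,0,0],[0,0.0015,0,0,0,0],[0,0.0015,0,0,0,0],[0,0,0,0,0,0]]'|grep -v rot;  python3 -m inch '[[0,0.0015,0,0,0,0],[0,0.0015,0,0,0,0],[0,0,0,0,0,0]]'|grep -v rot
```

```text
clock: 16.9
tcp_pos: [0.5479, -0.1444, 0.1718]
force: [-1.2, -0.1, -1.3]
width: 0.013
clock: 17.15
tcp_pos: [0.5509, -0.1444, 0.1718]
force: [-0.3, 0.6, -1.4]
width: 0.0132
```

```bash
python3 -m inch '[[0,0.001,0,0,0,0],[0,0.001,0,0,0,0],[0,0,0,0,0,0]]'|grep -v rot
```

```text
clock: 17.4
tcp_pos: [0.5528, -0.1443, 0.1718]
force: [0.4, -0.4, -1.5]
width: 0.0129
```

```bash
python3 -m inch '[[0,0.001,0,0,0,0],[0,0,0,0,0,0]]'|grep -v rot
```

```text
clock: 17.57
tcp_pos: [0.5537, -0.1442, 0.1718]
force: [-0.4, 0.3, -1.2]
width: 0.0129
```

```bash
python3 -m inch '[[0,0.001,0,0,0,0],[0,0.001,0,0,0,0],[0,0,0,0,0,0]]'|grep -v rot
```

```text
clock: 17.82
tcp_pos: [0.5558, -0.1442, 0.1718]
force: [0.1, 0.1, -2.3]
width: 0.013
```

```bash
python3 -m inch '[[0,0.0005,0,0,0,0],[0,0.0005,0,0,0,0],[0,0,0,0,0,0]]'|grep -v rot
```

```text
clock: 18.07
tcp_pos: [0.5567, -0.1442, 0.1718]
force: [0.3, -0.1, -1.9]
width: 0.0132
```

```bash
python3 -m inch '[[0,0.0005,0,0,0,0],[0,0.0005,0,0,0,0],[0,0,0,0,0,0]]'|grep -v rot
```

```text
clock: 18.32
tcp_pos: [0.5575, -0.1441, 0.1717]
force: [-1.1, -0.4, -1.0]
width: 0.0131
```

```bash
python3 -m inch '[[0,0.0005,0,0,0,0],[0,0,0,0,0,0]]'|grep -v rot
```

```text
clock: 18.48
tcp_pos: [0.5578, -0.1441, 0.1717]
force: [-2.2, -0.7, -2.1]
width: 0.0131
```

```bash
python3 -m inch '[[0,0.0005,0,0,0,0],[0,0,0,0,0,0]]'|grep -v rot
```

```text
clock: 18.65
tcp_pos: [0.5584, -0.1441, 0.1717]
force: [-1.9, -0.5, -1.3]
width: 0.0131
```

```bash
python3 -m inch '[[0,0.0003,0,0,0,0],[0,0,0,0,0,0]]'|grep -v rot
```

```text
clock: 18.82
tcp_pos: [0.5586, -0.1441, 0.1717]
force: [-4.0, -0.9, -0.4]
width: 0.0133
```

```bash
python3 -m inch '[[0,0.0004,0,0,0,0],[0,0,0,0,0,0],[0,0,0,0,0,0]]'|grep -v rot; python3 go.py .558 -.144 .1718
```

```text
clock: 19.07
tcp_pos: [0.559, -0.1441, 0.1717]
force: [-4.4, 0.8, -0.5]
width: 0.013
shift mm [ 0.09 -0.95 -0.11] tooly yaw 1.59 down err [-0.0008  0.0001] tcp [ 0.559  -0.1441  0.1717] F [-4.4  0.8 -0.5] t 19.0667 j [-0.38  0.44 -0.15  0.98 -0.    1.16]
```

Home: the throat is bearing on the hub at about 4 N. Now I pull gently upward.

```bash
python3 -m inch '[[0,-0.0003,-0.0004,0,0,0],[0,0,-0.0004,0,0,0],[0,0,0,0,0,0]]'|grep -v rot;python3 -m inch '[[0,0,-0.0003,0,0,0],[0,0,0,0,0,0]]'|grep -v rot
```

```text
clock: 19.32
tcp_pos: [0.5589, -0.144, 0.1724]
force: [-3.4, -0.3, -4.1]
width: 0.0126
clock: 19.48
tcp_pos: [0.5589, -0.144, 0.1727]
force: [-3.8, -0.7, -4.1]
width: 0.0129
```

```bash
python3 -m inch '[[0,0,-0.0003,0,0,0],[0,0,0,0,0,0]]'|grep -v rot
```

```text
clock: 19.65
tcp_pos: [0.5589, -0.144, 0.173]
force: [-3.7, 0.1, -6.4]
width: 0.0133
```

```bash
python3 -m inch '[[0,0,-0.0003,0,0,0],[0,0,0,0,0,0]]'|grep -v rot
```

```text
clock: 19.82
tcp_pos: [0.5589, -0.144, 0.1733]
force: [-2.8, -1.4, -6.7]
width: 0.0132
```

```bash
python3 -m inch '[[0,0,-0.0003,0,0,0],[0,0,0,0,0,0]]'|grep -v rot
```

```text
clock: 19.98
tcp_pos: [0.5588, -0.144, 0.1735]
force: [-2.7, 0.8, -9.7]
width: 0.0132
```

```bash
python3 -m inch '[[0,0,-0.0003,0,0,0],[0,0,0,0,0,0]]'|grep -v rot
```

```text
clock: 20.15
tcp_pos: [0.5588, -0.144, 0.174]
force: [-3.8, -0.9, -7.6]
width: 0.0132
```

```bash
python3 -m inch '[[0,0,-0.0003,0,0,0],[0,0,0,0,0,0]]'|grep -v rot
```

```text
clock: 20.32
tcp_pos: [0.5589, -0.1441, 0.1746]
force: [-5.5, -0.4, -4.6]
width: 0.0127
```

Force peaked and then dropped, so the clip seems to have popped. I'll keep rising, easing the forward push.

```bash
python3 -m inch '[[0,-0.0003,-0.0004,0,0,0],[0,0,-0.0004,0,0,0],[0,0,0,0,0,0]]'|grep -v rot
```

```text
clock: 20.57
tcp_pos: [0.5589, -0.1442, 0.1757]
force: [-4.6, -0.2, -2.6]
width: 0.0132
```

```bash
python3 -m inch '[[0,-0.0002,-0.0005,0,0,0],[0,0,-0.0005,0,0,0],[0,0,0,0,0,0]]'|grep -v rot; python3 - <<'E'
from h import *
s=eyes.read_camera("scene"); t=eyes.read_camera("top")
f=lambda c,l,tp,w,h,k:cv2.resize(c["img"][tp:tp+h,l:l+w,::-1],(w*k,h*k),interpolation=cv2.INTER_CUBIC)
cv2.imwrite("pics/f.png",np.hstack([f(t,405,165,65,80,6),f(s,180,180,65,80,6)]))
E
```

```text
clock: 20.82
tcp_pos: [0.5587, -0.1442, 0.1766]
force: [-5.6, -0.1, -1.7]
width: 0.0132
```

View pics/f.png

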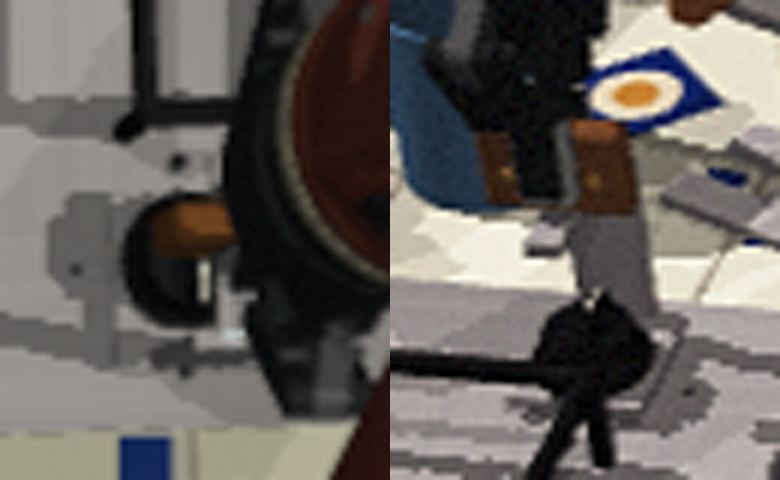

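The top crop shows the grip centred over the knob at (175,260), and the knob sits level. There's still an unwanted forward push of about 5 N, so I'll back off a little and rise further.

```bash
python3 -m inch '[[0,-0.0006,0,0,0,0],[0,0,0,0,0,0],[0,0,0,0,0,0]]'|grep -v rot;python3 -m inch '[[0,0,-0.001,0,0,0],[0,0,0,0,0,0],[0,0,0,0,0,0]]'|grep -v rot; python3 - <<'E'
from h import *
print(manip.read_state()["moment"].round(2))
E
```

```text
clock: 21.17
tcp_pos: [0.5584, -0.1442, 0.1765]
force: [-2.1, -0.3, -1.3]
width: 0.013
clock: 21.42
tcp_pos: [0.5581, -0.1442, 0.1774]
force: [-3.1, -0.1, -1.7]
width: 0.0128
[ 0.12  0.74 -0.04]
```

```bash
python3 -m inch '[[0,-0.0004,-0.001,0,0,0],[0,0,-0.001,0,0,0],[0,0,0,0,0,0]]'|grep -v rot;python3 -m inch '[[0,0,-0.001,0,0,0],[0,0,-0.001,0,0,0],[0,0,0,0,0,0]]'|grep -v rot
```

```text
clock: 21.67
tcp_pos: [0.5583, -0.1443, 0.1798]
force: [-0.3, 0.1, -0.7]
width: 0.0132
clock: 21.92
tcp_pos: [0.5579, -0.1442, 0.1815]
force: [0.3, -0.2, -2.6]
width: 0.0131
```

```bash
python3 -m inch '[[0,0,-0.001,0,0,0],[0,0,-0.001,0,0,0],[0,0,-0.001,0,0,0],[0,0,0,0,0,0]]'|grep -v rot;python3 - <<'E'
from h import *
s=eyes.read_camera("scene"); t=eyes.read_camera("top")
f=lambda c,l,tp,w,h,k:cv2.resize(c["img"][tp:tp+h,l:l+w,::-1],(w*k,h*k),interpolation=cv2.INTER_CUBIC)
cv2.imwrite("pics/g.png",np.hstack([f(t,405,165,65,80,6),f(s,180,180,65,80,6)]))
for n,c in(("t",t),("s",s)):
  for d in models.trace({"t":"top","s":"scene"}[n],"knob")[:1]: print(n,d["conf"],d["rect"])
print("exp knob top centre if lifted 8/0:",[proj(s,(.558,-.144,z)) for z in(.094+.008,.094)])
E
```

```text
clock: 22.25
tcp_pos: [0.5577, -0.1442, 0.1844]
force: [-0.9, -0.4, -2.6]
width: 0.0132
t 0.64 [429.5, 198.6, 10.5, 20.7]
s 0.74 [202.9, 226.0, 21.7, 15.1]
exp knob top centre if lifted 8/0: [(np.float64(211.47387864270016), np.float64(229.3594189718129)), (np.float64(211.9808665184247), np.float64(232.22980933306167))]
```

The scene detector puts the knob's top edge 5 px higher than before, which matches a lift of about 12 mm. I'll continue up.

```bash
python3 -m inch '[[0,0,-0.0015,0,0,0],[0,0,-0.0015,0,0,0],[0,0,-0.002,0,0,0],[0,0,-0.002,0,0,0],[0,0,-0.002,0,0,0],[0,0,-0.003,0,0,0],[0,0,-0.003,0,0,0],[0,0,-0.002,0,0,0],[0,0,0,0,0,0],[0,0,0,0,0,0],[0,0,0,0,0,0]]'|grep -v rot;python3 - <<'E'
from h import *
s=eyes.read_camera("scene"); t=eyes.read_camera("top")
f=lambda c,l,tp,w,h,k:cv2.resize(c["img"][tp:tp+h,l:l+w,::-1],(w*k,h*k),interpolation=cv2.INTER_CUBIC)
cv2.imwrite("pics/i.png",np.hstack([f(t,405,165,65,80,6),f(s,180,180,65,80,6)]))
E
```

```text
clock: 23.37
tcp_pos: [0.5574, -0.1441, 0.2011]
force: [-0.4, -0.0, -2.3]
width: 0.0129
```

View pics/i.png

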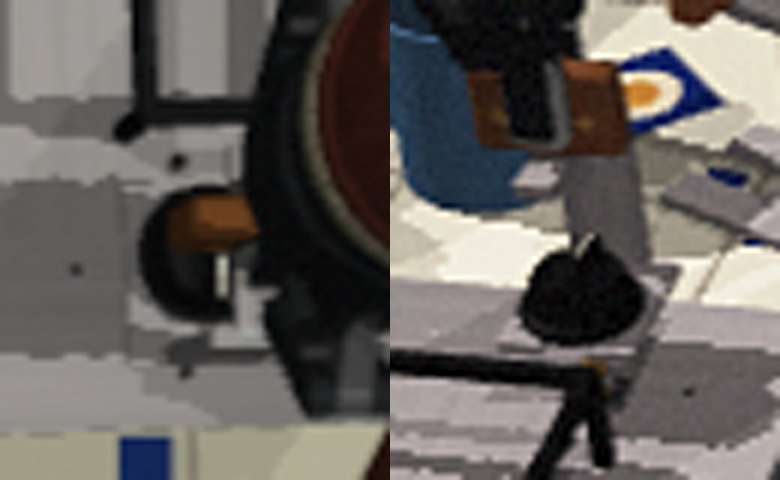

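The knob rides level on the fork, at right-crop (585,300), and the bare brass stem shows at (595,375). I'll raise it and carry it smoothly to the tin, keeping the yaw, aiming 30 mm beyond the tin's centre in +x so the fork can be withdrawn inside the tin.

```bash
python3 -m inch '[[0,0,-0.003,0,0,0],[0,0,-0.006,0,0,0],[0,0,-0.01,0,0,0],[0,0,-0.01,0,0,0],[0,0,-0.01,0,0,0],[0,0,-0.01,0,0,0],[0,0,-0.006,0,0,0],[0,0,-0.003,0,0,0],[0,0,0,0,0,0],[0.005,-0.0008,0,0,0,0],[0.01,-0.0018,0,0,0,0],[0.015,-0.0018,0,0,0,0],[0.02,-0.0018,0,0,0,0],[0.02,-0.0018,0,0,0,0],[0.02,-0.0018,0,0,0,0],[0.02,-0.0018,0,0,0,0],[0.02,-0.0018,0,0,0,0],[0.02,-0.0018,0,0,0,0],[0.02,-0.0018,0,0,0,0],[0.02,-0.0018,0,0,0,0]]' | grep -v rot&& python3 -m inch '[[0.02,-0.002,0,0,0,0],[0.02,-0.002,0,0,0,0],[0.02,-0.002,0,0,0,0],[0.02,-0.002,0,0,0,0],[0.02,-0.002,0,0,0,0],[0.02,-0.002,0,0,0,0],[0.02,-0.002,0,0,0,0],[0.02,-0.002,0,0,0,0],[0.02,-0.002,0,0,0,0],[0.02,-0.002,0,0,0,0],[0.02,-0.002,0,0,0,0],[0.02,-0.002,0,0,0,0],[0.02,-0.002,0,0,0,0],[0.02,-0.002,0,0,0,0],[0.015,-0.001,0,0,0,0],[0.01,-0.001,0,0,0,0],[0.005,0,0,0,0,0],[0,0,0,0,0,0],[0,0,0,0,0,0],[0,0,0,0,0,0]]'|grep -v rot; python3 go.py .492 .360 .2
python3 - <<'E'
from h import *
s=eyes.read_camera("scene"); save(s,"k",(370,130,150,170),4)
for n in ("tin","knob"): print(n,[(d["rect"],d["conf"]) for d in models.look_for("scene",n)][:2])
E
```

```text
clock: 25.13
tcp_pos: [0.5323, 0.0476, 0.2589]
force: [1.0, -0.9, -2.1]
width: 0.0127
clock: 26.8
tcp_pos: [0.4949, 0.3535, 0.2592]
force: [0.2, 0.4, -2.6]
width: 0.0129
shift mm [ 6.57 -2.75 59.19] tooly yaw 1.55 down err [-0.0001 -0.0004] tcp [0.4949 0.3535 0.2592] F [ 0.2  0.4 -2.6] t 26.8 j [ 0.5   0.45  0.1   1.22 -0.    2.04]
tin [([389.8, 223.0, 97.5, 65.9], 0.61)]
knob [([429.3, 205.8, 22.5, 15.9], 0.6)]
```

View pics/k.png

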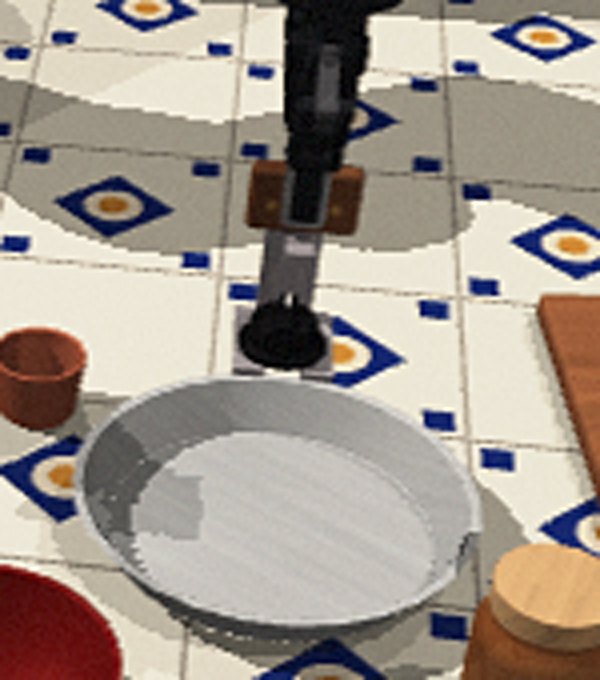

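The knob is still level on the fork, at crop (285,340), and the tin is just beyond at (280,500), consistent with the knob being about 150 mm up. Now I lower gently: hub touches at TCP z ≈ .115 and the fork is clear of the skirt at ≈ .112.

```bash
python3 -m inch '[[0.003,-0.0014,0.003,0,0,0],[0.003,-0.0013,0.006,0,0,0],[0,0,0.01,0,0,0],[0,0,0.014,0,0,0],[0,0,0.014,0,0,0],[0,0,0.014,0,0,0],[0,0,0.014,0,0,0],[0,0,0.014,0,0,0],[0,0,0.014,0,0,0],[0,0,0.011,0,0,0],[0,0,0.008,0,0,0],[0,0,0.005,0,0,0],[0,0,0.003,0,0,0],[0,0,0.001,0,0,0],[0,0,0,0,0,0],[0,0,0,0,0,0]]'|grep -v rot; python3 go.py .492 .360 .1122
```

```text
clock: 28.28
tcp_pos: [0.4923, 0.3604, 0.1288]
force: [0.7, -0.2, -2.0]
width: 0.013
shift mm [-0.43 -0.28 16.58] tooly yaw 1.6 down err [0.0008 0.0005] tcp [0.4923 0.3604 0.1288] F [ 0.7 -0.2 -2. ] t 28.2833 j [ 0.51  0.54 -0.11  0.92  0.    2.06]
```

```bash
python3 -m inch '[[0,0,0.002,0,0,0],[0,0,0.002,0,0,0],[0,0,0.002,0,0,0],[0,0,0.001,0,0,0],[0,0,0.001,0,0,0],[0,0,0.0007,0,0,0],[0,0,0.0007,0,0,0],[0,0,0.0007,0,0,0],[0,0,0.0007,0,0,0],[0,0,0.0007,0,0,0],[0,0,0.0007,0,0,0],[0,0,0.0007,0,0,0],[0,0,0.0007,0,0,0],[0,0,0.0007,0,0,0],[0,0,0.0007,0,0,0],[0,0,0,0,0,0],[0,0,0,0,0,0]]'|grep -v rot; python3 -m inch '[[0,0,0.0007,0,0,0],[0,0,0.0007,0,0,0],[0,0,0,0,0,0],[0,0,0,0,0,0]]'|grep -v rot;  python3 go.py .492 .360 .1122
```

```text
clock: 29.7
tcp_pos: [0.4919, 0.3602, 0.1132]
force: [-0.0, 0.6, -1.6]
width: 0.0131
clock: 30.03
tcp_pos: [0.4919, 0.3602, 0.1117]
force: [-0.2, -0.1, -2.4]
width: 0.0129
shift mm [-0.2   0.1  -0.45] tooly yaw 1.6 down err [-0.0001 -0.    ] tcp [0.4919 0.3602 0.1117] F [-0.2 -0.1 -2.4] t 30.0333 j [ 0.51  0.56 -0.13  0.89  0.    2.06]
```

```bash
python3 -m inch '[[0,0,0.0005,0,0,0],[0,0,0.0005,0,0,0],[0,0,0,0,0,0]]'|grep -v rot; python3 -m inch '[[0,0,0.0005,0,0,0],[0,0,0.0003,0,0,0],[0,0,0,0,0,0]]'|grep -v rot
```

```text
clock: 30.28
tcp_pos: [0.4921, 0.3603, 0.1111]
force: [-0.6, -0.9, 1.5]
width: 0.0127
clock: 30.53
tcp_pos: [0.4923, 0.3603, 0.111]
force: [-1.7, -2.4, 10.1]
width: 0.0129
```

```bash
python3 -m inch '[[0,0,0.0005,0,0,0],[0,0,0.0003,0,0,0],[0,0,0,0,0,0]]'|grep -v rot
```

```text
clock: 30.78
tcp_pos: [0.4924, 0.3603, 0.111]
force: [-4.9, -4.0, 17.3]
width: 0.0131
```

The fork floor contact is at TCP z .111. I'll rise to mid-gap (≈ .1137) and withdraw.

```bash
python3 -m inch '[[0,0,-0.002,0,0,0],[0,0,-0.002,0,0,0],[0,0,-0.0005,0,0,0],[0,0,0,0,0,0],[0,0,0,0,0,0]]'|grep -v rot; python3 go.py .492 .360 .1137; python3 -m inch '[[0,-0.001,0,0,0,0],[0,-0.002,0,0,0,0],[0,-0.002,0,0,0,0],[0,0,0,0,0,0]]'|grep -v rot;
```

```text
clock: 31.2
tcp_pos: [0.4918, 0.3602, 0.1134]
force: [0.5, 0.4, -2.0]
width: 0.0132
shift mm [-0.21  0.2  -0.31] tooly yaw 1.6 down err [-0.0004 -0.0001] tcp [0.4918 0.3602 0.1134] F [ 0.5  0.4 -2. ] t 31.2 j [ 0.51  0.55 -0.13  0.89  0.    2.06]
clock: 31.53
tcp_pos: [0.4863, 0.36, 0.1136]
force: [-0.2, 0.1, -1.8]
width: 0.0132
```

```bash
python3 -m inch '[[0,-0.003,0,0,0,0],[0,-0.004,0,0,0,0],[0,-0.004,0,0,0,0],[0,-0.004,0,0,0,0],[0,-0.004,0,0,0,0],[0,-0.004,0,0,0,0],[0,-0.004,0,0,0,0],[0,-0.004,0,0,0,0],[0,-0.004,0,0,0,0],[0,-0.004,0,0,0,0],[0,-0.004,0,0,0,0],[0,-0.004,0,0,0,0],[0,-0.003,0,0,0,0],[0,0,0,0,0,0],[0,0,0,0,0,0]]'|grep -v rot; python3 go.py .492 .360 .1137; python3 - <<'E'
from h import *
s=eyes.read_camera("scene"); save(s,"m",(370,160,150,150),4)
for n in ("tin","knob"): print(n,[(d["rect"],d["conf"]) for d in models.look_for("scene",n)][:2])
print(proj(s,(.492,.36,.026)))
E
```

```text
clock: 32.78
tcp_pos: [0.4369, 0.3587, 0.1138]
force: [-0.6, -0.7, -2.0]
width: 0.0128
shift mm [-0.29 55.15  0.08] tooly yaw 1.61 down err [0.0001 0.    ] tcp [0.4369 0.3587 0.1138] F [-0.6 -0.7 -2. ] t 32.7833 j [ 0.56  0.48 -0.26  0.83 -0.    2.1 ]
tin [([387.0, 225.3, 100.8, 66.6], 0.88), ([329.5, 274.3, 70.6, 54.7], 0.66)]
knob [([426.5, 258.1, 21.9, 15.3], 0.59)]
(np.float64(437.0075381538885), np.float64(262.2990684121324))
```

View pics/m.png

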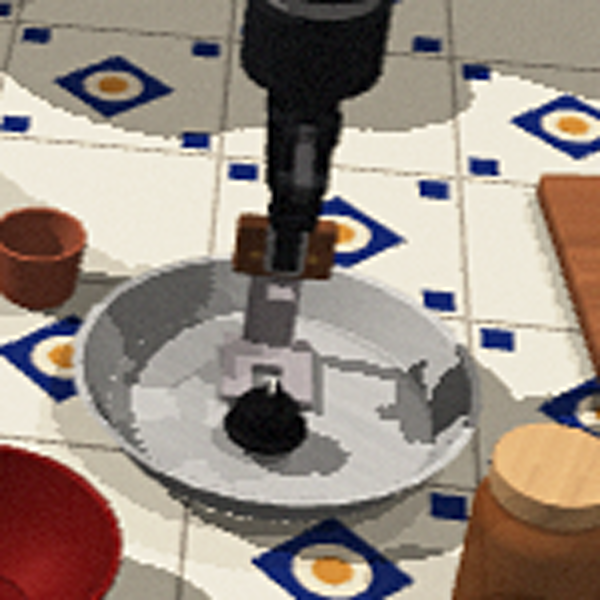

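The knob stands upright in the tin, at crop (265,420), with the fork clear behind it. I'll raise the puller and return it to its board.

```bash
python3 -m inch '[[0,0,-0.004,0,0,0],[0,0,-0.01,0,0,0],[0,0,-0.02,0,0,0],[0,0,-0.03,0,0,0],[0,0,-0.03,0,0,0],[0,0,-0.015,0,0,0],[0,0,0,0,0,0],[-0.015,-0.001,0,0,0,0],[-0.028,-0.0018,0,0,0,0],[-0.028,-0.0018,0,0,0,0],[-0.028,-0.0018,0,0,0,0],[-0.028,-0.0018,0,0,0,0],[-0.028,-0.0018,0,0,0,0],[-0.028,-0.0018,0,0,0,0],[-0.028,-0.0018,0,0,0,0],[-0.028,-0.0018,0,0,0,0],[-0.028,-0.0005,0,0,0,0],[-0.014,0,0,0,0,0],[0,0,0,0,0,0],[0,0,0,0,0,0]]'|grep -v rot; python3 go.py .4285 .0776 .122
```

```text
clock: 34.6
tcp_pos: [0.4286, 0.0769, 0.2224]
force: [0.4, -0.2, -2.3]
width: 0.0129
shift mm [ 6.7000e-01 -4.0000e-02  1.0037e+02] tooly yaw 1.49 down err [-0.0006  0.0003] tcp [0.4286 0.0769 0.2224] F [ 0.4 -0.2 -2.3] t 34.6 j [ 0.01  0.14 -0.43  1.    0.    1.55]
```

```bash
python3 -m inch '[[0.0007,0,0.01,0,0,0],[0,0,0.02,0,0,0],[0,0,0.02,0,0,0],[0,0,0.02,0,0,0],[0,0,0.015,0,0,0],[0,0,0.008,0,0,0],[0,0,0.005,0,0,0],[0,0,0.002,0,0,0],[0,0,0,0,0,0],[0,0,0,0,0,0],[0,0,0,0,0,0]]'|grep -v rot; python3 go.py .4285 .0776 .1175; python3 -m inch '[[0,0,0.001,0,0,0],[0,0,0.001,0,0,0],[0,0,0,0,0,0]]'|grep -v rot; python3 -m inch '[[0,0,0.0005,0,0,0],[0,0,0.0005,0,0,0],[0,0,0,0,0,0]]'|grep -v rot
```

```text
clock: 35.52
tcp_pos: [0.4294, 0.0781, 0.1234]
force: [0.4, -0.1, -2.0]
width: 0.0132
shift mm [-0.52 -0.97  5.91] tooly yaw 1.6 down err [0.0013 0.    ] tcp [0.4294 0.0781 0.1234] F [ 0.4 -0.1 -2. ] t 35.5167 j [ 0.01  0.25 -0.59  0.73  0.    1.55]
clock: 35.77
tcp_pos: [0.4289, 0.078, 0.1208]
force: [0.2, 0.0, -2.1]
width: 0.0133
clock: 36.02
tcp_pos: [0.4288, 0.078, 0.1196]
force: [-0.9, 0.1, -2.6]
width: 0.0128
```

```bash
python3 -m inch '[[0,0,0.0007,0,0,0],[0,0,0.0007,0,0,0],[0,0,0,0,0,0]]'|grep -v rot; python3 -m inch '[[0,0,0.0005,0,0,0],[0,0,0.0003,0,0,0],[0,0,0,0,0,0]]'|grep -v rot
```

```text
clock: 36.27
tcp_pos: [0.4288, 0.0781, 0.1182]
force: [-0.1, 0.7, -1.3]
width: 0.013
clock: 36.52
tcp_pos: [0.4288, 0.0781, 0.1174]
force: [-0.1, -0.4, -2.9]
width: 0.013
```

```bash
python3 -m inch '[[0,0,0.0005,0,0,0],[0,0,0.0003,0,0,0],[0,0,0,0,0,0]]'|grep -v rot
```

```text
clock: 36.77
tcp_pos: [0.4292, 0.078, 0.1172]
force: [-0.2, -0.0, 6.8]
width: 0.013
```

The fork is firmly on the board at the same height it was picked up from. I'll release and lift away.

```bash
python3 -m inch '[[0,0,-0.0004,0,0,0],[0,0,0,0,0,0]]' && python3 -m inch '[[0,0,0,0,0,0],[0,0,0,0,0,0],[0,0,0,0,0,0],[0,0,0,0,0,0],[0,0,0,0,0,0],[0,0,0,0,0,0],[0,0,0,0,0,0],[0,0,0,0,0,0]]' 0 && python3 -m inch '[[0,0,-0.004,0,0,0],[0,0,-0.01,0,0,0],[0,0,-0.02,0,0,0],[0,0,-0.03,0,0,0],[0,0,-0.03,0,0,0],[-0.03,0,-0.02,0,0,0],[-0.04,0,0,0,0,0],[-0.04,0,0,0,0,0],[-0.04,0,0,0,0,0],[-0.04,0,0,0,0,0],[-0.03,0,0,0,0,0],[0,0,0,0,0,0],[0,0,0,0,0,0],[0,0,0,0,0,0],[0,0,0,0,0,0]]'|grep -v rot
python3 - <<'E'
from fit import *
t=eyes.read_camera("top"); s=eyes.read_camera("scene")
for n in ("knob","puller","tin","bowl","jar","mug","salt"): print(n,[(np.round(d["rect"]).tolist(),round(d["conf"],2)) for d in models.look_for("top",n)][:4],[(np.round(d["rect"]).tolist(),round(d["conf"],2)) for d in models.look_for("scene",n)][:3])
f=lambda c,l,tp,w,h,k:cv2.resize(c["img"][tp:tp+h,l:l+w,::-1],(w*k,h*k),interpolation=cv2.INTER_CUBIC)
cv2.imwrite("pics/final.png",np.hstack([f(t,130,190,240,140,2)[:, :480],f(s,280,180,160,140,2)]))
# tilt check of the puller by silhouette fit with upright grip at seat
rt=(308,250,38,42); rs=(305,188,29,33)
E
```

```text
clock: 36.93
tcp_pos: [0.429, 0.078, 0.1173]
tool_rot: [3.141, 0.0, 1.599]
force: [0.0, 0.2, 2.1]
width: 0.0131
clock: 37.6
tcp_pos: [0.4289, 0.078, 0.1171]
tool_rot: [-3.142, 0.0, 1.599]
force: [-0.6, 0.3, -0.5]
width: 0.0855
clock: 38.85
tcp_pos: [0.4348, -0.1408, 0.2312]
force: [0.2, 0.0, -0.3]
width: 0.0855
knob [([187.0, 229.0, 22.0, 20.0], 0.6)] [([425.0, 257.0, 25.0, 19.0], 0.73)]
puller [([416.0, 294.0, 50.0, 50.0], 0.91), ([314.0, 258.0, 29.0, 33.0], 0.79), ([335.0, 179.0, 23.0, 32.0], 0.7)] [([310.0, 202.0, 27.0, 48.0], 0.75), ([272.0, 249.0, 31.0, 43.0], 0.75), ([223.0, 155.0, 42.0, 67.0], 0.62)]
tin [([137.0, 200.0, 109.0, 111.0], 0.79)] [([389.0, 222.0, 98.0, 66.0], 0.61)]
bowl [([227.0, 124.0, 70.0, 69.0], 0.83)] [([332.0, 274.0, 69.0, 56.0], 0.56)]
jar [([102.0, 154.0, 53.0, 45.0], 0.57)] [([487.0, 265.0, 37.0, 66.0], 0.59), ([168.0, 170.0, 47.0, 46.0], 0.3)]
mug [([476.0, 306.0, 6.0, 17.0], 0.6), ([226.0, 123.0, 73.0, 70.0], 0.38)] [([171.0, 172.0, 42.0, 44.0], 0.57)]
salt [([246.0, 290.0, 32.0, 28.0], 0.82)] [([368.0, 213.0, 24.0, 22.0], 0.82)]
```

```bash
python3 -c "
from bench import manip
print(manip.read_state()['clock'],manip.sign_off())"
```

```text
the job is handed in; nothing more can be done
39.65 None
```

The knob is off its stem and standing upright in the pie tin. The puller is back on its board, and I handed the job in at about 39.7 s; no verdict is reported.

- **Removal:** I found the plate by touch and slid the fork under the skirt until the throat bore on the hub at about 4 N. The clip let go with roughly 8 N of pull showing at the wrist, a little under the 9 to 14 N stated. A sideways push of up to about 5.6 N lingered during the first few millimetres of lift, until I eased the fork back.
- **Carry and set-down:** The knob stayed level on the fork all the way. It was set down slowly in the tin. I then pressed the fork on the tin floor to about 19 N to find its height, before withdrawing it.
- **Puller:** It touched the board at the same height it was picked up from, and I released it there.

**Last checks:**
- The networks placed the knob about 35 mm from the tin's centre.
- The puller was on its board, with an upright-looking outline.
- The tin, bowl, jar and salt cup showed within a few pixels of where they started.
- The mug looked unmoved in the scene view, but the top view only gave a sliver of it (6 px wide).
- I could not view the final picture because the 12-picture limit was reached, so the puller's upright stance rests on detector boxes and the contact force, not on a direct look.

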